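# Load the shuttle and hold its index plunger clear

## Robot

A 6-joint arm with a two-finger parallel gripper is mounted at the origin on the work surface. World frame = base frame: x ahead of the robot, y to its left, z up, the work surface at z = 0. Lengths are in m, angles in degrees, forces in N, time in s.
With the tool pointing down it reaches from about 0.3 to 0.75 m from the base axis. Payload 8.5 kg.
Tool frame: the origin (TCP) lies at the very end of the fingers, on their centre line; the grasp point (between the pads) lies 19 mm behind it (env.hold_point_z is the distance from the TCP to the grasp point, in m); z points along the fingers, y is the line along which they close (so a half turn about z gives the same grasp; the last joint's range is limited). The gripper opens to 85 mm and grips with 20 to 120 N. Pads are 22 mm wide; open, the fingers measure 114 mm over their backs; the gripper's body (76 mm by 85 mm) begins 54 mm behind the grasp point. The pads swing forward as they close: fully open they stand 13 mm farther back than shut.
Start: joints at [61.862, 21.807, 74.336, -0, 83.858, -12.336], TCP at [0.15, 0.529, 0.231] pointing down, gripper open.
Joint ranges: [-178.18, 178.18], [-50.72, 133.34], [12.68, 142.11], [-81.47, 261.47], [9.98, 163.14], [-165.26, 165.26]. Speed limits (degrees/s): [136.94, 136.94, 180, 180, 180, 180].

## Interface

Orientations are given as a 3x3 rotation matrix whose columns are the frame's x, y, z axes.
In Python, from rig import env, optics gives the robot as it stands.
- The arm moves only by the shell command python3 -m jog 'ROWS' [OPENING] [FORCE]. ROWS is JSON, a list of rows, each an object with "linear": the shift along the tool's x, y, z in units of 40 mm (1.0 is 40 mm), a list of three; "roll": the turn about the tool's z in units of 5 degrees (1.0 is 5 degrees). A call has 1 to 12 rows; each row shifts and turns the commanded pose from where the row before left it, along the tool's axes as they then stand; what a row does not reach is not made up. A row lasts 1/12 s, in which the tool goes at most 41.7 mm and 7.16 degrees, less where a joint would pass 70% of its speed; a pose out of reach is approached as far as the arm can. A call is refused whole if a number of a shift passes 1 or a number of a turn 1, either way. A call with a gripper value outside its range is refused whole. OPENING is the opening, from -1 (shut) to 1 (fully open), set as the call begins (- or left out, the last holds). The fingers move at their own pace and stop on an object; FORCE is the grip in N (left out, the last holds). Time passes only in rows, so rows that do not move let the fingers close. It gives the time, the measured TCP pose, the force, the opening and the grip force at its end, in the units of the state.
- env.observe(): the state, without advancing time (a new reading comes with each control period).
- optics.get_image(name): name is "scene" or "top" or "wrist"; returns the picture (384x512x3 uint8, red, green, blue); there is no depth.
- optics.calibration(name): a dict with "fov_y" (degrees; the focal length in pixels is half the picture's height over the tangent of half this angle, whatever the lens; pixels are square), "cx", "cy" (the principal point, pixels), "T" (4x4, takes a point from camera to world coordinates). Camera axes: x right, y down, z forward; pixel columns grow to the right and rows downward; lengths in m; the calibration is good to about 2 mm. The wrist camera is an equidistant fisheye: a pixel r from the principal point sees the ray r / f radians off the axis. A picture is of the moment at which its call begins: read the wrist's pose just before it. calibration takes no time and is no camera call; for the wrist camera it gives the pose at the moment of the call.
- env.close_job(): hands the job in; it is judged then, once.
The state is a dict: "time_s": time; "q": joint angles; "qvel": joint speeds; "joint_efforts": joint torques, N m; "position": TCP position; "tool_rot": TCP orientation; "ft_force": force on the tool from outside, world axes, zero at the start; "wrist_torque": the same for the moment, N m; "grip_width": finger opening in m; "gripper_force": force on a finger pad.
Only numpy, scipy, OpenCV 4.12 (cv2) and the standard library are available. Lean on these libraries where they do the work, as an engineer would, in place of code of your own. Each camera call takes 0.05 s, during which the arm holds its last target. There are 200 camera calls.

## Task

Set the white sensor barrel upright and fully home in the blue nest of the shuttle carriage while the carriage is still locked, without dropping it, and let it go. Then grip the red knob of the sprung index plunger and pull it straight up as far as it goes, so that the carriage takes the barrel to the far stop, and finish still gripping the knob and holding the plunger fully up. Leave the jar, the bin and the screwdriver where they are.

Things in the scene. Friction and masses are not known exactly. Their poses are not given: they have to be found in the camera images.
- barrel: the part: an upright white cylinder 31 mm in diameter with a dark band and a black cap (26 mm diameter, top 10 mm), 56 mm tall in all, 60 to 110 g. Origin: centre of its underside; z up its axis. The bottom 4 mm is chamfered (foot 25 mm). Starts standing on the bench, left or right of the fixture and nearer to the robot, the amber jar on the other side.
- fixture: grey base 130 (x) x 280 (y) x 30 mm, bolted down, turned about z. Origin: under it, at bench height, mid-length. An aluminium carriage (85 x 150 mm, top 50 mm above the bench) slides on rails along its y. A dark bracket, 36 mm wide, top at 85 mm, stands at (57, -85) mm and reaches in -x over the carriage, with the plunger at (0, -85) mm. Far stop: the black strip at the +y end.
- nest (a point): centre of the floor of the blue round nest on the carriage, 50 mm above the bench; moves with the carriage, axes parallel to the fixture's. Nest: a ring, bore 36 mm in diameter (at least 35 mm clear), outside 49 mm, 14 mm deep. While the carriage is locked it lies at about (0, +6) mm in the fixture frame, some 91 mm from the plunger in the fixture's +y.
- knob (a point): red plunger knob, an upright cylinder 26 mm in diameter and 28 mm high, rigid with the plunger. This point: centre of its underside, 99 mm above the bench when the plunger is down (14 mm above the bracket; a brass sleeve 20 mm in diameter stands below it); z up. Its top is 127 mm above the bench then.
- plunger (a joint): lift of the plunger in m: 0 = sprung down, its 8 mm pin 9 mm deep in the carriage's hole, locking it; 0.016 = fully up at its stop. Moves straight up and down only. The spring pulls down with 8 N at 0 rising to 14.5 N at full lift and shuts it when let go. The carriage is free above about 0.010.
- carriage (a joint): travel of the carriage in m towards the fixture's +y: 0 to 0.002 = locked at its start, 0.090 = at the far stop. A spring of about 4 N drives it slowly (a second or so) as soon as the pin is clear.
- jar: bystander: amber jar with a black cap, 48 mm in diameter, 62 mm tall, standing. Origin: centre of its underside.
- bin: bystander: open blue parts bin, 100 x 140 x 45 mm, to the left beyond the fixture's end. Origin: centre of its underside.
- screwdriver: bystander: screwdriver with a yellow handle, 170 mm long, lying to the right of the fixture. Origin: near the middle of its length, on the bench.
Mind the look-alikes: they are no part of the job. Of the things that look like the barrel, the smallest one is meant.

How it is judged (in metres and radians):
On the way, in this order (a step that is already met when the one before it is completed fails the run):
1. the barrel stands in the nest, let go, with the carriage still locked at its start (horizontal distance between barrel and nest below 0.004 m and z of barrel in the frame of nest between -0.003 and 0.003 m and angle between barrel's own z axis and vertical below 0.06 rad and contact force between each of the arm, the fingers and barrel below 0.1 N and value of joint carriage below 0.006 m), for 0.2 s.
2. the plunger is gripped and pulled fully up (value of joint plunger above 0.0135 m and contact force between the fingers and plunger above 3 N), for 0.2 s.
At the end, for the whole second after the job is handed in: Fingers hold the knob (over 3 N) with the plunger at least 13.5 mm up (stop 16); the carriage has run out at least 86 mm (stop 90); the barrel stands at rest in the nest, not touched by the robot, within 4 mm of its centre, 3 mm of its floor and 0.06 rad of upright (all of step 2 and value of joint carriage above 0.086 m and linear speed of barrel below 0.02 m/s and horizontal distance between barrel and nest below 0.004 m and z of barrel in the frame of nest between -0.003 and 0.003 m and angle between barrel's own z axis and vertical below 0.06 rad and contact force between each of the arm, the fingers and barrel below 0.1 N); the arm keeps its last pose, push and grip.
It fails at once if a bystander (jar, bin or screwdriver) is moved by more than 20 mm (distance of any of jar, bin, screwdriver from where it was at the start of the episode above 0.02 m).
It fails at once if the jar is knocked over (angle between jar's own z axis and vertical above 0.4 rad).
It fails at once if the barrel is dropped (falls or flies faster than 0.7 m/s out of the fingers, a drop of about 25 mm) (linear speed of barrel above 0.7 m/s and contact force between the fingers and barrel below 0.1 N).
It also fails if it takes over 48 s, if anything falls off the work surface, if the arm or the gripper's body presses on something with over 40 N, if the wrist force passes 120 N, or if a joint passes its speed limit or range.

## Working session

There is one attempt and no reset: what is moved stays moved. The work goes in short steps, Python scripts to look and compute and a shell command to move; the robot and the scene stay as the last step left them, time stands still between calls to the robot, and variables do not carry over. Pictures are saved under pics/ and viewed, at most 11 in all, crops included, and the job is handed in when it is done.

```bash
ls; mkdir -p pics; python3 - <<'E'
from rig import env, optics
import cv2,numpy as np
s=env.observe();print(s['time_s'],s['position'],np.round(s['tool_rot'],3).tolist(),s['grip_width'],env.hold_point_z)
for n in("top","scene"):
    im=optics.get_image(n);cv2.imwrite(f"pics/{n}0.png",im[:,:,::-1])
    c=optics.calibration(n);print(n,c['fov_y'],c['cx'],c['cy'],np.round(c['T'],3).tolist())
E
```

```text
pics
0.0 [0.14963469 0.528936   0.23068778] [[-0.962, 0.272, -0.001], [0.272, 0.962, -0.001], [0.0, -0.001, -1.0]] 0.08558376612471735 0.0187
top 55.05531743960649 257.0171063010286 195.61864161456185 [[0.003, -0.984, 0.177, 0.34], [-1.0, -0.004, -0.005, 0.002], [0.005, -0.177, -0.984, 1.164], [0.0, 0.0, 0.0, 1.0]]
scene 52.34825306035558 258.0284275404166 192.60528979587917 [[-0.826, 0.342, -0.447, 1.041], [0.563, 0.518, -0.644, 0.738], [0.011, -0.784, -0.62, 0.785], [0.0, 0.0, 0.0, 1.0]]
```

View pics/top0.png

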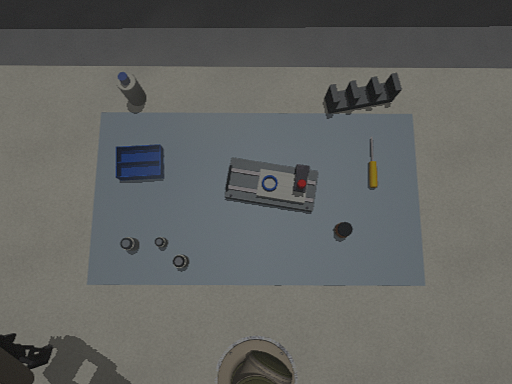

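View pics/scene0.png

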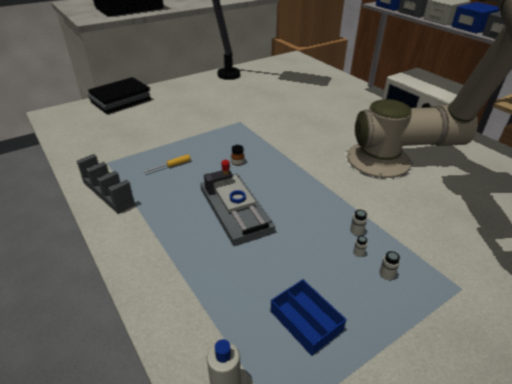

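The top view shows three white, barrel-like parts at (128,243), (160,242) and (180,261). The one at (160,242) looks smallest, in the scene view too at (361,245). The amber jar is at (343,230), the nest at (269,183) and the red knob at (302,183). I'll enlarge a crop to confirm and compute rough positions.

```bash
cat > h.py <<'E'
import numpy as np,cv2
from rig import env,optics
def ray(c,u,v,fish=False,H=384):
    f=H/2/np.tan(np.radians(c['fov_y'])/2)
    x,y=(u-c['cx'])/f,(v-c['cy'])/f
    if fish:
        r=np.hypot(x,y); d=np.array([x/r*np.sin(r),y/r*np.sin(r),np.cos(r)]) if r>1e-9 else np.array([0,0,1.])
    else: d=np.array([x,y,1.])
    T=np.array(c['T']); return T[:3,3],T[:3,:3]@d
def onplane(c,u,v,z,fish=False):
    o,d=ray(c,u,v,fish); return (o+d*(z-o[2])/d[2])[:2]
def proj(c,p,fish=False,H=384):
    f=H/2/np.tan(np.radians(c['fov_y'])/2);T=np.array(c['T'])
    q=T[:3,:3].T@(np.array(p)-T[:3,3])
    if not fish: return f*q[0]/q[2]+c['cx'],f*q[1]/q[2]+c['cy']
    rho=np.hypot(q[0],q[1]);th=np.arctan2(rho,q[2]);return f*th*q[0]/rho+c['cx'],f*th*q[1]/rho+c['cy']
def blobs(mask,amin=8):
    n,l,s,ce=cv2.connectedComponentsWithStats(mask.astype(np.uint8))
    return [(ce[i].round(2).tolist(),int(s[i,4]),s[i,:4].tolist()) for i in range(1,n) if s[i,4]>=amin]
E
python3 - <<'E'
from h import *
im=cv2.imread('pics/top0.png');c=optics.calibration('top')
for n,u,v,z in[('A',128,243,.056),('B',160,242,.056),('C',180,261,.056),('jar',343,230,.062),('nest',269,183,.064),('knob',302,183,.127)]:
    print(n,onplane(c,u,v,z).round(3))
hsv=cv2.cvtColor(im,cv2.COLOR_BGR2HSV);H,S,V=cv2.split(hsv)
print('red',blobs(((H<8)|(H>172))&(S>150)&(V>80)))
print('blue',blobs((H>105)&(H<130)&(S>150)))
cw=cv2.calibrationMatrixValues if 0 else optics.calibration('wrist');print(cw['fov_y'],cw['cx'],cw['cy'],np.round(cw['T'],3).tolist())
a=cv2.resize(im[220:280,110:200],None,fx=8,fy=8,interpolation=cv2.INTER_CUBIC)
cv2.imwrite('pics/crop1.png',a)
E
```

```text
A [0.394 0.381]
B [0.397 0.286]
C [0.342 0.224]
jar [ 0.435 -0.261]
nest [ 0.577 -0.039]
knob [ 0.564 -0.132]
red [([301.57, 182.67], 49, [298, 179, 8, 8])]
blue [([116.07, 152.57], 14, [116, 147, 2, 13]), ([133.58, 157.14], 222, [118, 152, 34, 11]), ([116.0, 171.0], 11, [116, 166, 1, 11]), ([130.37, 171.2], 163, [120, 167, 24, 10]), ([269.17, 182.88], 64, [262, 176, 15, 15])]
65.70646984690485 254.5603029875843 193.54695374618544 [[0.272, 0.913, 0.303, 0.071], [0.962, -0.258, -0.087, 0.551], [-0.001, 0.315, -0.949, 0.374], [0.0, 0.0, 0.0, 1.0]]
```

View pics/crop1.png

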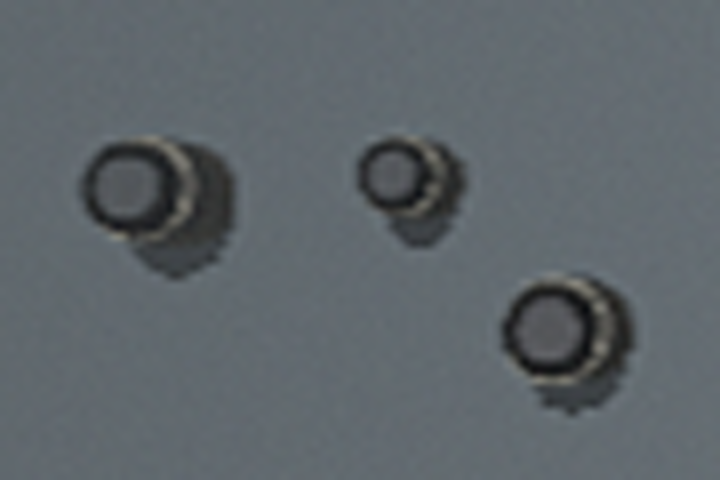

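The crop confirms it: the part at crop (398,175), or top (160,242), is clearly the smallest of the three, so it is the barrel. I'll move above it with a yaw near the fixture's.

```bash
python3 -m jog '[{"linear":[-0.84,-0.46,0]},{"linear":[-0.84,-0.46,0]},{"linear":[-0.84,-0.46,0]},{"linear":[-0.84,-0.46,0]},{"linear":[-0.84,-0.46,0]},{"linear":[-0.84,-0.46,0]},{"linear":[-0.84,-0.46,0]},{"linear":[-0.84,-0.46,0]},{"linear":[-0.84,-0.46,0]},{"linear":[0,0,0],"roll":-0.8},{"linear":[0,0,0],"roll":-0.8},{"linear":[0,0,0]}]' 0.5 40; python3 - <<'E'
from h import *
c=optics.calibration('wrist');im=optics.get_image('wrist')[:,:,::-1];cv2.imwrite('pics/w1.png',im);np.save('w1.npy',c,allow_pickle=True)
print(env.observe()['position'],proj(c,(.397,.286,.056),True))
c=optics.calibration('top');im=optics.get_image('top')[:,:,::-1];cv2.imwrite('pics/top1.png',im)
E
```

```text
[0.14966217 0.52900502 0.23085788] (np.float64(153.9816140939096), np.float64(354.31358881195774))invalid input
```

View pics/w1.png

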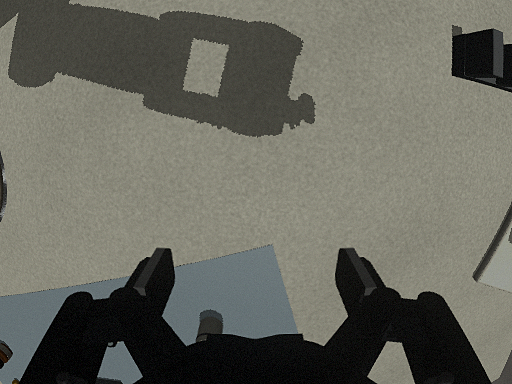

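The wrist view shows the fingers at the bottom, with tips near (160,250) and (350,250); image up is tool +x. The move was refused, and the missing roll values are the likely cause.

```bash
python3 -m jog '[{"linear":[-0.84,-0.46,0],"roll":0},{"linear":[-0.84,-0.46,0],"roll":0},{"linear":[-0.84,-0.46,0],"roll":0},{"linear":[-0.84,-0.46,0],"roll":0},{"linear":[-0.84,-0.46,0],"roll":0},{"linear":[-0.84,-0.46,0],"roll":0},{"linear":[-0.84,-0.46,0],"roll":0},{"linear":[-0.84,-0.46,0],"roll":0},{"linear":[-0.84,-0.46,0],"roll":0},{"linear":[0,0,0],"roll":-0.8},{"linear":[0,0,0],"roll":-0.8},{"linear":[0,0,0],"roll":0}]' 0.5 40; python3 - <<'E'
from h import *
c=optics.calibration('wrist');im=optics.get_image('wrist')[:,:,::-1];cv2.imwrite('pics/w2.png',im);np.save('w2.npy',c,allow_pickle=True)
print(env.observe()['position'],proj(c,(.397,.286,.056),True))
E
```

```text
time_s: 1.2
position: [0.396, 0.2869, 0.2311]
tool_rot: [[-0.991, 0.135, -0.0], [0.135, 0.991, -0.0], [0.0, -0.0, -1.0]]
ft_force: [-0.2, -0.1, 0.6]
grip_width: 0.0642
gripper_force: 0.0
[0.39570634 0.28729548 0.23119434] (np.float64(253.80446889638574), np.float64(173.9462143577353))
```

View pics/w2.png

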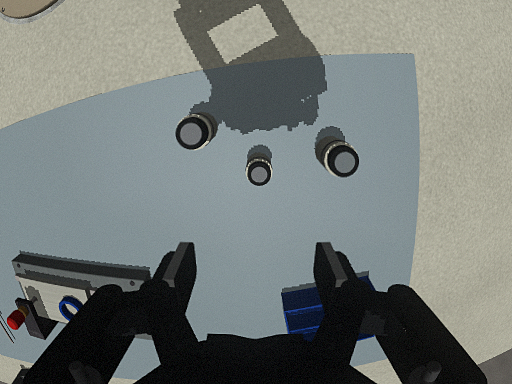

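The wrist view shows the barrel cap at (260,172), between the two bigger look-alikes at (192,132) and (342,160). Next I'll measure the cap precisely.

```bash
python3 - <<'E'
from h import *
c=np.load('w2.npy',allow_pickle=True).item();im=cv2.imread('pics/w2.png')
r=im[150:200,235:285];g=cv2.cvtColor(r,cv2.COLOR_BGR2GRAY);print(g[12:34:2,10:42:2])
b=blobs((g<60),30);print(b)
n,l,s,ce=cv2.connectedComponentsWithStats((g<60).astype(np.uint8));k=1+np.argmax(s[1:,4])
cn,_=cv2.findContours((l==k).astype(np.uint8),cv2.RETR_EXTERNAL,cv2.CHAIN_APPROX_NONE)
e=cv2.minEnclosingCircle(cn[0]);print(e)
u,v=e[0][0]+235,e[0][1]+150
for z in(.046,.051,.056):print(z,onplane(c,u,v,z,True).round(4), onplane(c,u+e[1],v,z,True).round(4))
E
```

```text
[[153  49 115 107  59  13  16  21  12  30  83  91  28 166 155 145]
 [163  26 119  28  23  38  32  32  29  35  22  45 191 105 155 149]
 [164  80  37  33  36  26  28  41  24  36  31  20  91  56 153 152]
 [106 206  24  28  24 121 125 122 122 124  24  32  13 183 154 147]
 [ 97 156  28  22 118 116 115 117 115 120 122  30  16 207 149 155]
 [164 136  25  89 117 117 112 113 110 113 114  26  30 210 147 150]
 [163 100  26 114 118 119 116 115 109 110 125  62  19 209 147 150]
 [150 118  23  84 120 113 109 116 113 116 116  40  20 203 150 153]
 [153 195  28  26 120 118 118 120 111 117 129  29  15 158 148 155]
 [154 161  92  29  59 126 118 112 130 139  24  21 118 150 149 149]
 [151 155 162  29  28  28  49  78  55  29  28  77 156 156 154 148]]
[([22.83, 8.12], 84, [12, 3, 24, 12]), ([23.89, 21.64], 250, [13, 11, 23, 25])]
((23.58917236328125, 22.875795364379883), 12.228009223937988)
0.046 [0.3991 0.2912] [0.4009 0.305 ]
0.051 [0.3978 0.2913] [0.3996 0.3049]
0.056 [0.3965 0.2914] [0.3983 0.3048]
```

```bash
python3 -m jog '[{"linear":[0,0.1,0.5],"roll":0},{"linear":[0,0,0.9],"roll":0},{"linear":[0,0,0.9],"roll":0},{"linear":[0,0,0.9],"roll":0},{"linear":[0,0,0.9],"roll":0},{"linear":[0,0,0.6],"roll":0},{"linear":[0,0,0.4],"roll":0},{"linear":[0,0,0.28],"roll":0},{"linear":[0,0,0],"roll":0},{"linear":[0,0,0],"roll":0}]' 0.5 40; python3 - <<'E'
from h import *
c=optics.calibration('wrist');im=optics.get_image('wrist')[:,:,::-1];cv2.imwrite('pics/w3.png',im);np.save('w3.npy',c,allow_pickle=True)
print(proj(c,(.3965,.2914,.056),True))
E
```

```text
time_s: 2.08
position: [0.3959, 0.2918, 0.0161]
tool_rot: [[-0.991, 0.136, -0.001], [0.136, 0.991, -0.0], [0.001, -0.0, -1.0]]
ft_force: [0.1, -0.5, -0.3]
grip_width: 0.0642
gripper_force: 0.0
(np.float64(253.70789598603412), np.float64(298.9394136502527))
```

View pics/w3.png

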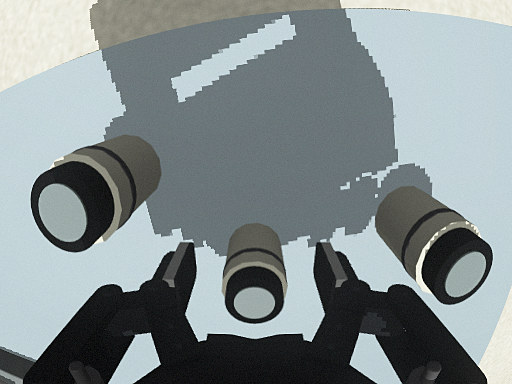

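The barrel sits centred between the fingers, with its cap at (254,298) as predicted. Closing the gripper.

```bash
python3 -m jog '[{"linear":[0,0,0],"roll":0},{"linear":[0,0,0],"roll":0},{"linear":[0,0,0],"roll":0},{"linear":[0,0,0],"roll":0},{"linear":[0,0,0],"roll":0},{"linear":[0,0,0],"roll":0}]' -1 40;  python3 -m jog '[{"linear":[0,0,0],"roll":0},{"linear":[0,0,-0.3],"roll":0},{"linear":[0,0,-0.7],"roll":0},{"linear":[0,0,-0.9],"roll":0},{"linear":[0,0,-0.9],"roll":0},{"linear":[0,0,-0.9],"roll":0},{"linear":[0,0,-0.5],"roll":0},{"linear":[0,0,0],"roll":0}]' -1 40; python3 - <<'E'
from h import *
c=optics.calibration('wrist');im=optics.get_image('wrist')[:,:,::-1];cv2.imwrite('pics/w4.png',im);np.save('w4.npy',c,allow_pickle=True)
print(env.observe()['position'])
E
```

```text
time_s: 2.63
position: [0.3965, 0.2916, 0.017]
tool_rot: [[-0.991, 0.136, 0.001], [0.136, 0.991, 0.001], [-0.001, 0.001, -1.0]]
ft_force: [-1.3, -1.0, 4.6]
grip_width: 0.03
gripper_force: 39.3
time_s: 3.3
position: [0.3976, 0.2922, 0.1888]
tool_rot: [[-0.991, 0.136, 0.008], [0.136, 0.991, 0.003], [-0.008, 0.005, -1.0]]
ft_force: [0.1, -0.1, -0.5]
grip_width: 0.0294
gripper_force: 39.8
[0.39672054 0.2917461  0.18616032]
```

```bash
python3 -m jog '[{"linear":[-0.4,-0.4,-0.2],"roll":0},{"linear":[-0.7,-0.68,-0.2],"roll":0},{"linear":[-0.7,-0.68,0],"roll":0},{"linear":[-0.7,-0.68,0],"roll":0},{"linear":[-0.7,-0.68,0],"roll":0},{"linear":[-0.7,-0.68,0],"roll":0},{"linear":[-0.7,-0.68,0],"roll":0},{"linear":[-0.7,-0.68,0],"roll":0},{"linear":[-0.7,-0.68,0],"roll":0},{"linear":[-0.7,-0.68,0],"roll":0},{"linear":[-0.7,-0.68,0],"roll":0},{"linear":[-0.3,-0.3,0],"roll":0}]' -1 40;  python3 -m jog '[{"linear":[0,0,0],"roll":0},{"linear":[0,0,0],"roll":0}]'; python3 - <<'E'
from h import *
c=optics.calibration('wrist');im=optics.get_image('wrist')[:,:,::-1];cv2.imwrite('pics/w5.png',im);np.save('w5.npy',c,allow_pickle=True)
s=env.observe();print(s['position'])
H,S,V=cv2.split(cv2.cvtColor(np.ascontiguousarray(im),cv2.COLOR_BGR2HSV))
print('red',blobs(((H<8)|(H>172))&(S>150)&(V>80),30));print('blue',blobs((H>105)&(H<130)&(S>150),60))
E
```

```text
time_s: 4.35
position: [0.662, -0.0516, 0.1972]
tool_rot: [[-0.99, 0.139, -0.003], [0.139, 0.99, -0.0], [0.003, -0.0, -1.0]]
ft_force: [1.2, -0.2, -0.6]
grip_width: 0.0296
gripper_force: 39.8
time_s: 4.52
position: [0.6602, -0.0481, 0.1978]
tool_rot: [[-0.991, 0.137, -0.004], [0.137, 0.991, 0.001], [0.004, 0.001, -1.0]]
ft_force: [0.3, -0.5, -1.1]
grip_width: 0.0298
gripper_force: 39.8
[ 0.65992337 -0.0470896   0.19853423]
red [([131.72, 100.1], 745, [117, 84, 30, 33])]
blue [([251.96, 97.11], 909, [227, 73, 51, 50]), ([502.16, 138.68], 1308, [492, 103, 20, 76])]
```

View pics/w5.png

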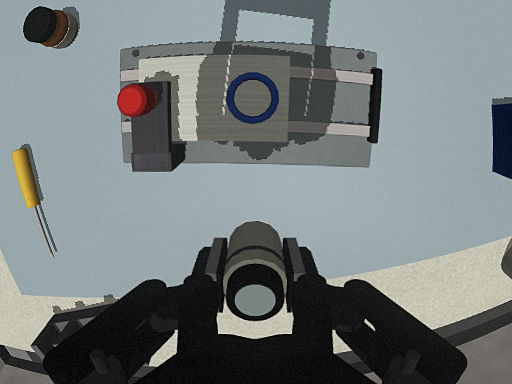

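The view shows the nest ring at (252,97), the red knob at (132,100), the held barrel's cap at (255,297), and the carriage still at its start.

```bash
python3 - <<'E'
from h import *
c=np.load('w5.npy',allow_pickle=True).item();im=cv2.imread('pics/w5.png')
H,S,V=cv2.split(cv2.cvtColor(im,cv2.COLOR_BGR2HSV))
def fit(mask,z,hole=False):
    cn,h=cv2.findContours(mask.astype(np.uint8),cv2.RETR_CCOMP,cv2.CHAIN_APPROX_NONE)
    for k,q in enumerate(cn):
        if len(q)<30: continue
        P=np.array([onplane(c,*p[0],z,True) for p in q])*1000
        A=np.c_[2*P,np.ones(len(P))];s=np.linalg.lstsq(A,(P**2).sum(1),rcond=None)[0]
        print(len(q),'hole' if h[0][k][3]>=0 else 'out',s[:2].round(1),'r',round(np.sqrt(s[2]+s[0]**2+s[1]**2),1))
m=(H>100)&(H<135)&(S>120);m[:, 350:]=0;m[200:]=0
print('ring');fit(m,.064)
m=((H<10)|(H>170))&(S>150)&(V>60);m[200:]=0;m[:,300:]=0
print('knob');fit(m,.127)
mm=((H<10)|(H>170))&(S>150)&(V>60); print(V[84:118:3,115:150:2])
m=(V>120);m[:270]=0;m[:,:225]=0;m[:,285:]=0;m[330:]=0
print('cap disc',blobs(m,30));fit(m,.1985-.0165+.056)
E
```

```text
ring
145 out [577.9 -38.9] r 23.3
110 hole [578.  -38.8] r 17.9
knob
106 out [ 563.4 -126.8] r 12.4
[[170 175 186 110 114 120 111 100  75  94  95  52  44  47  45  39  44  39]
 [172 175 168 112 107 127 131 143 151 134 125 123 125  96  63  61  61  60]
 [169 171 193 133 165 186 183 186 189 184 187 168 128 130  98  52  57  60]
 [172 185 125 184 182 184 190 181 186 183 178 186 167 125 125 101  53  60]
 [172 149 180 182 183 184 182 183 184 184 186 187 186 154 123 122  49  49]
 [177 129 187 179 181 186 185 182 187 184 182 185 188 164 127 125  57  54]
 [181 127 186 180 185 183 185 180 182 188 187 187 186 160 124 128  39  52]
 [179 152 171 184 185 178 187 189 183 186 185 184 183 129 131  95  53  47]
 [176 185 129 186 182 182 187 178 184 185 182 183 143 130 130  54  62  58]
 [172 177 181 121 160 188 186 113 185 187 176  99 127 115  52  64  58  62]
 [174 173 177 100  99 134 125 131 127 130 125 121  85  56  59  62  70  63]
 [170 177 178 114 121 116 122 130  57  51  66  70  70  61  61  67  63  68]]
cap disc [([254.55, 299.89], 975, [235, 285, 40, 31]), ([254.36, 321.32], 844, [225, 299, 60, 31])]
192 out [668.8 -49.2] r 12.4
100 out [661.6 -48.2] r 8.5
```

```bash
python3 -m jog '[{"linear":[0.5,-0.02,0],"roll":0},{"linear":[0.6,-0.02,0],"roll":0},{"linear":[0.6,-0.02,0],"roll":0},{"linear":[0.36,-0.02,0.5],"roll":0},{"linear":[0,0,0.8],"roll":0},{"linear":[0,0,0.7],"roll":0},{"linear":[0,0,0.5],"roll":0},{"linear":[0,0,0],"roll":0},{"linear":[0,0,0],"roll":0},{"linear":[0,0,0],"roll":0},{"linear":[0,0,0],"roll":0},{"linear":[0,0,0],"roll":0}]'; python3 - <<'E'
from h import *
c=optics.calibration('wrist');s=env.observe();im=np.ascontiguousarray(optics.get_image('wrist')[:,:,::-1]);np.save('w6.npy',c,allow_pickle=True)
print(s['position'],env.observe()['position'])
cv2.imwrite('pics/w6.png',im);cv2.imwrite('pics/w6c.png',cv2.resize(im[180:340,150:360],None,fx=3,fy=3))
sc=optics.get_image('scene')[:,:,::-1];cv2.imwrite('pics/s6.png',sc)
H,S,V=cv2.split(cv2.cvtColor(im,cv2.COLOR_BGR2HSV))
print(blobs((H>100)&(H<135)&(S>120),40))
# predictions
for z in(.064,.050):
  print(z,[tuple(np.round(proj(c,(.578+r*np.cos(a),-.0388+r*np.sin(a),z),True),1)) for r in(.018,.0245) for a in np.radians([0,90,180,270])])
E
```

```text
time_s: 5.57
position: [0.579, -0.0395, 0.1015]
tool_rot: [[-0.991, 0.136, 0.002], [0.136, 0.991, -0.001], [-0.002, -0.0, -1.0]]
ft_force: [-0.6, 0.1, -0.6]
grip_width: 0.0297
gripper_force: 39.8
[ 0.57902344 -0.03948294  0.10149963] [ 0.57891824 -0.03951374  0.10125137]
[([255.07, 206.83], 1513, [220, 183, 71, 60])]
0.064 [(np.float64(258.8), np.float64(246.6)), (np.float64(282.2), np.float64(219.6)), (np.float64(251.5), np.float64(197.7)), (np.float64(228.5), np.float64(226.3)), (np.float64(260.0), np.float64(254.7)), (np.float64(291.9), np.float64(218.3)), (np.float64(250.1), np.float64(188.1)), (np.float64(219.0), np.float64(227.4))]
0.05 [(np.float64(258.5), np.float64(237.4)), (np.float64(280.5), np.float64(211.7)), (np.float64(251.7), np.float64(190.9)), (np.float64(230.1), np.float64(218.0)), (np.float64(259.7), np.float64(245.1)), (np.float64(289.6), np.float64(210.5)), (np.float64(250.4), np.float64(181.9)), (np.float64(221.2), np.float64(219.1))]
```

View pics/w6c.png

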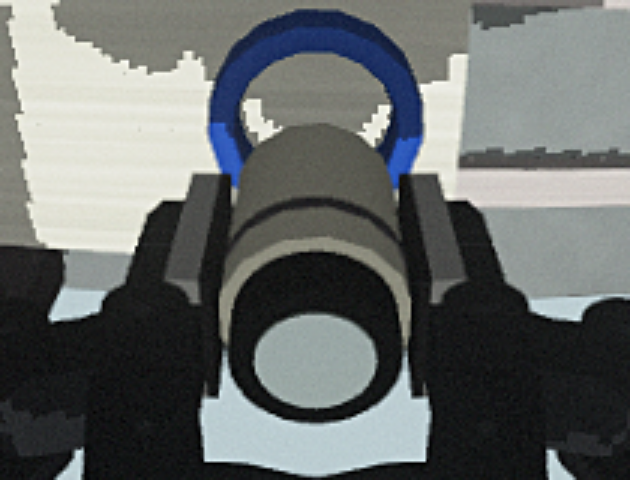

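The ring and barrel are centred on each other sideways, both at crop x≈316. I'll check fore and aft from the barrel's near bottom edge at image row ≈221.5.

```bash
python3 - <<'E'
from h import *
c=np.load('w6.npy',allow_pickle=True).item();im=cv2.imread('pics/w6.png')
g=im[205:240,255].astype(int).tolist();print([(205+i,x) for i,x in enumerate(g) if 10<=i<25])
p=np.array([.579,-.0395]);tx=np.array([-.991,.136])
for dz in(.0155,.0165,.0175):
  for dx in(-.002,0,.002):
    zb=.1015-dz
    print(dz,dx,min(round(proj(c,(*(p+tx*(dx+r)),zb+h),True)[1],1) for r,h in((.0125,0),(.0155,.004))),proj(c,(*(p+tx*dx),zb+.056),True)[1].round(1))
E
```

```text
[(215, [114, 123, 121]), (216, [119, 127, 126]), (217, [117, 124, 124]), (218, [123, 133, 133]), (219, [116, 125, 122]), (220, [122, 130, 128]), (221, [88, 96, 98]), (222, [81, 88, 88]), (223, [81, 88, 91]), (224, [82, 89, 89]), (225, [81, 89, 89]), (226, [88, 96, 95]), (227, [86, 93, 95]), (228, [82, 91, 92]), (229, [83, 90, 91])]
0.0155 -0.002 221.9 302.3
0.0155 0 218.7 298.8
0.0155 0.002 215.4 295.2
0.0165 -0.002 221.2 300.9
0.0165 0 218.0 297.4
0.0165 0.002 214.7 293.8
0.0175 -0.002 220.5 299.5
0.0175 0 217.3 296.0
0.0175 0.002 214.0 292.4
```

```bash
python3 -m jog '[{"linear":[0.065,0.01,0],"roll":0},{"linear":[0,0,0],"roll":0},{"linear":[0,0,0.2],"roll":0},{"linear":[0,0,0.2],"roll":0},{"linear":[0,0,0.1],"roll":0},{"linear":[0,0,0],"roll":0},{"linear":[0,0,0],"roll":0},{"linear":[0,0,0],"roll":0}]';python3 -m jog '[{"linear":[0,0,0.1],"roll":0},{"linear":[0,0,0.1],"roll":0},{"linear":[0,0,0],"roll":0},{"linear":[0,0,0],"roll":0},{"linear":[0,0,0],"roll":0}]'
```

```text
time_s: 6.33
position: [0.5761, -0.0389, 0.0801]
tool_rot: [[-0.991, 0.136, 0.0], [0.136, 0.991, -0.0], [-0.0, -0.0, -1.0]]
ft_force: [0.0, -1.2, -0.8]
grip_width: 0.0296
gripper_force: 39.8
time_s: 6.75
position: [0.576, -0.0388, 0.0721]
tool_rot: [[-0.991, 0.136, 0.0], [0.136, 0.991, -0.0], [-0.0, -0.0, -1.0]]
ft_force: [-0.5, 0.6, -1.8]
grip_width: 0.0298
gripper_force: 39.8
```

```bash
python3 -m jog '[{"linear":[0,0,0.08],"roll":0},{"linear":[0,0,0],"roll":0},{"linear":[0,0,0.04],"roll":0},{"linear":[0,0,0],"roll":0},{"linear":[0,0,0],"roll":0},{"linear":[0,0,0],"roll":0}]'; python3 -m jog '[{"linear":[0,0,0.03],"roll":0},{"linear":[0,0,0],"roll":0},{"linear":[0,0,0],"roll":0},{"linear":[0,0,0],"roll":0}]'
```

```text
time_s: 7.25
position: [0.576, -0.0388, 0.0674]
tool_rot: [[-0.991, 0.136, 0.0], [0.136, 0.991, 0.0], [-0.0, 0.0, -1.0]]
ft_force: [0.7, 0.2, -0.9]
grip_width: 0.0299
gripper_force: 39.9
time_s: 7.58
position: [0.5762, -0.0388, 0.067]
tool_rot: [[-0.991, 0.136, 0.001], [0.136, 0.991, -0.0], [-0.001, -0.0, -1.0]]
ft_force: [-2.3, 0.5, 5.9]
grip_width: 0.0294
gripper_force: 40.6
```

It touched the floor at the expected height, with 6 N. Releasing.

```bash
python3 -m jog '[{"linear":[0,0,0],"roll":0},{"linear":[0,0,0],"roll":0},{"linear":[0,0,0],"roll":0},{"linear":[0,0,0],"roll":0},{"linear":[0,0,0],"roll":0}]' 0.5 40; python3 -m jog '[{"linear":[0,0,-0.2],"roll":0},{"linear":[0,0,-0.6],"roll":0},{"linear":[0,0,-0.9],"roll":0},{"linear":[0,0,-0.9],"roll":0},{"linear":[0,0,-0.8],"roll":0},{"linear":[-0.7,0,0],"roll":0},{"linear":[-0.7,0,0],"roll":0},{"linear":[-0.6,0,0],"roll":0},{"linear":[0,0,0],"roll":0},{"linear":[0,0,0],"roll":0},{"linear":[0,0,0],"roll":0},{"linear":[0,0,0],"roll":0}]'; python3 - <<'E'
from h import *
c=optics.calibration('wrist');im=np.ascontiguousarray(optics.get_image('wrist')[:,:,::-1]);np.save('w7.npy',c,allow_pickle=True)
cv2.imwrite('pics/w7.png',im)
q=[proj(c,p,True) for p in((.578,-.0388,.106),(.578,-.0388,.05),(.5655,-.129,.127))];print(np.round(q,1).tolist())
H,S,V=cv2.split(cv2.cvtColor(im,cv2.COLOR_BGR2HSV))
m=((H<10)|(H>170))&(S>150)&(V>152);m[200:]=0
cn,_=cv2.findContours(m.astype(np.uint8),cv2.RETR_EXTERNAL,cv2.CHAIN_APPROX_NONE);cn=max(cn,key=len)
P=np.array([onplane(c,*p[0],.127,True) for p in cn])*1000
s=np.linalg.lstsq(np.c_[2*P,np.ones(len(P))],(P**2).sum(1),rcond=None)[0];print('knob',s[:2],np.sqrt(s[2]+s[0]**2+s[1]**2))
u,v=map(int,q[0]);cr=im[max(v-80,0):v+80,max(u-170,0):u+90];cv2.imwrite('pics/w7c.png',cv2.resize(cr,None,fx=3,fy=3))
E
```

```text
time_s: 8.0
position: [0.576, -0.0388, 0.066]
tool_rot: [[-0.991, 0.136, -0.0], [0.136, 0.991, 0.0], [0.0, -0.0, -1.0]]
ft_force: [0.3, 0.5, 0.0]
grip_width: 0.0638
gripper_force: 0.0
time_s: 9.0
position: [0.6545, -0.0495, 0.2026]
tool_rot: [[-0.991, 0.136, -0.0], [0.136, 0.991, -0.0], [0.0, -0.0, -1.0]]
ft_force: [0.1, 0.5, 0.7]
grip_width: 0.0642
gripper_force: 0.0
[[254.7, 103.7], [254.7, 102.6], [135.5, 108.7]]
knob [ 563.55081506 -129.60317242] 9.262213523187345
```

View pics/w7c.png

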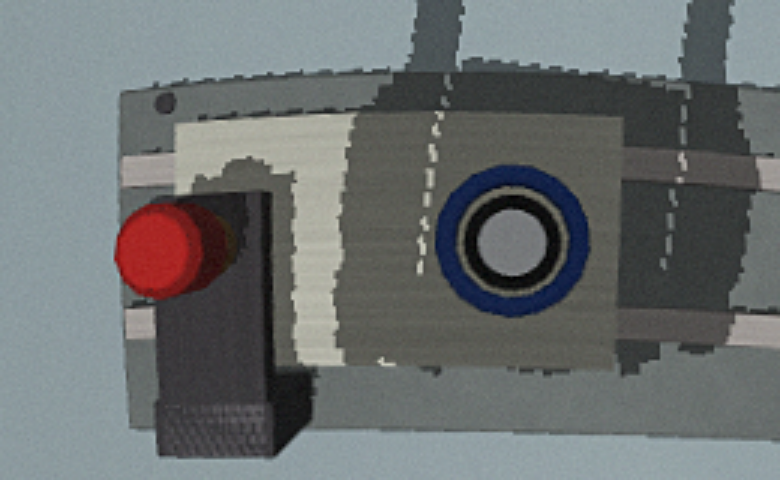

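The barrel stands upright and concentric in the nest, with cap and ring both centred at crop (512,241). The carriage hasn't moved. Now the knob.

```bash
python3 -m jog '[{"linear":[0.4,-0.5,0],"roll":0},{"linear":[0.6,-0.7,0],"roll":0},{"linear":[0.6,-0.7,0],"roll":0},{"linear":[0.36,-0.4,0],"roll":0},{"linear":[0,0,0.4],"roll":0},{"linear":[0,0,0],"roll":0},{"linear":[0,0,0],"roll":0},{"linear":[0,0,0],"roll":0}]'; python3 -m jog '[{"linear":[0,0,0.6],"roll":0},{"linear":[0,0,0.6],"roll":0},{"linear":[0,0,0.6],"roll":0},{"linear":[0,0,0.4],"roll":0},{"linear":[0,0,0.14],"roll":0},{"linear":[0,0,0],"roll":0},{"linear":[0,0,0],"roll":0},{"linear":[0,0,0],"roll":0},{"linear":[0,0,0],"roll":0}]'; python3 - <<'E'
from h import *
c=optics.calibration('wrist');im=np.ascontiguousarray(optics.get_image('wrist')[:,:,::-1])
cv2.imwrite('pics/w8c.png',cv2.resize(im[160:350,130:400],None,fx=2.5,fy=2.5))
E
```

```text
time_s: 9.72
position: [0.5654, -0.1298, 0.1868]
tool_rot: [[-0.991, 0.135, 0.001], [0.135, 0.991, -0.0], [-0.001, -0.0, -1.0]]
ft_force: [-0.4, 0.2, 0.4]
grip_width: 0.0639
gripper_force: 0.0
time_s: 10.47
position: [0.5657, -0.1303, 0.0938]
tool_rot: [[-0.991, 0.136, 0.002], [0.136, 0.991, -0.001], [-0.002, -0.001, -1.0]]
ft_force: [0.7, 1.1, 0.1]
grip_width: 0.0639
gripper_force: 0.0
```

View pics/w8c.png

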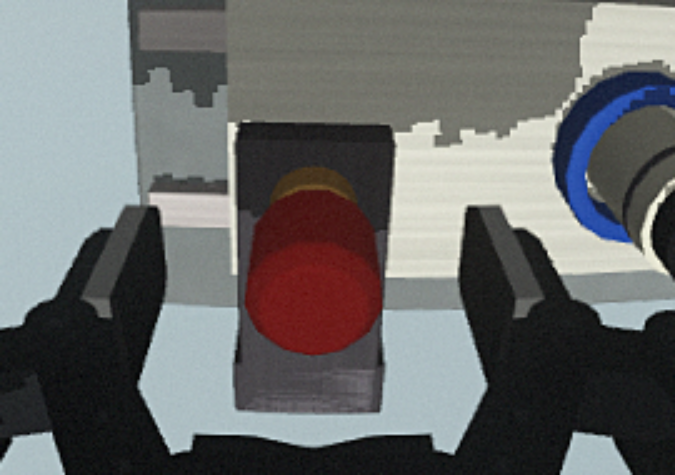

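The knob at crop (315,270) is centred between the pads, and the fingers are clear of the barrel. Gripping with 80 N, then lifting 16 mm and a little more.

```bash
python3 -m jog '[{"linear":[0,0,0],"roll":0},{"linear":[0,0,0],"roll":0},{"linear":[0,0,0],"roll":0},{"linear":[0,0,0],"roll":0},{"linear":[0,0,0],"roll":0},{"linear":[0,0,0],"roll":0},{"linear":[0,0,0],"roll":0},{"linear":[0,0,0],"roll":0}]' -1 80; python3 -m jog '[{"linear":[0,0,-0.1],"roll":0},{"linear":[0,0,-0.1],"roll":0},{"linear":[0,0,-0.1],"roll":0},{"linear":[0,0,-0.07],"roll":0},{"linear":[0,0,0],"roll":0},{"linear":[0,0,0],"roll":0},{"linear":[0,0,0],"roll":0},{"linear":[0,0,0],"roll":0}]'
```

```text
time_s: 11.18
position: [0.5652, -0.13, 0.093]
tool_rot: [[-0.991, 0.136, 0.001], [0.136, 0.991, 0.0], [-0.001, 0.0, -1.0]]
ft_force: [-1.4, 0.6, 5.3]
grip_width: 0.0243
gripper_force: 78.5
time_s: 11.85
position: [0.565, -0.13, 0.1066]
tool_rot: [[-0.991, 0.136, -0.001], [0.136, 0.991, 0.001], [0.001, 0.001, -1.0]]
ft_force: [4.4, 0.7, -14.5]
grip_width: 0.0238
gripper_force: 79.1
```

```bash
python3 -m jog '[{"linear":[0,0,-0.05],"roll":0},{"linear":[0,0,-0.03],"roll":0},{"linear":[0,0,0],"roll":0},{"linear":[0,0,0],"roll":0},{"linear":[0,0,0],"roll":0},{"linear":[0,0,0],"roll":0}]'; python3 -m jog '[{"linear":[0,0,-0.03],"roll":0},{"linear":[0,0,0],"roll":0},{"linear":[0,0,0],"roll":0},{"linear":[0,0,0],"roll":0},{"linear":[0,0,0],"roll":0}]'
```

```text
time_s: 12.35
position: [0.5649, -0.13, 0.1092]
tool_rot: [[-0.991, 0.136, -0.001], [0.136, 0.991, 0.001], [0.001, 0.001, -1.0]]
ft_force: [6.7, -0.3, -18.0]
grip_width: 0.0237
gripper_force: 80.9
time_s: 12.77
position: [0.5648, -0.1299, 0.1093]
tool_rot: [[-0.991, 0.136, -0.002], [0.136, 0.991, 0.001], [0.003, 0.001, -1.0]]
ft_force: [9.5, -3.4, -26.6]
grip_width: 0.0236
gripper_force: 80.9
```

The lift stopped at 16.3 mm while the force rose, so the plunger is at its stop. I'll let the carriage run out and check.

```bash
python3 -m jog '[{"linear":[0,0,0],"roll":0},{"linear":[0,0,0],"roll":0},{"linear":[0,0,0],"roll":0},{"linear":[0,0,0],"roll":0},{"linear":[0,0,0],"roll":0},{"linear":[0,0,0],"roll":0},{"linear":[0,0,0],"roll":0},{"linear":[0,0,0],"roll":0},{"linear":[0,0,0],"roll":0},{"linear":[0,0,0],"roll":0},{"linear":[0,0,0],"roll":0},{"linear":[0,0,0],"roll":0}]'; python3 - <<'E'
from h import *
c=optics.calibration('top');a=np.ascontiguousarray(optics.get_image('top')[:,:,::-1])
b=np.ascontiguousarray(optics.get_image('wrist')[:,:,::-1])
H,S,V=cv2.split(cv2.cvtColor(a,cv2.COLOR_BGR2HSV));m=(H>105)&(H<130)&(S>150);m[:,:180]=0
for p,n,bb in blobs(m):print(p,n,bb,onplane(c,bb[0]+bb[2]/2-.5,bb[1]+bb[3]/2-.5,.064),onplane(c,*p,.064))
cv2.imwrite('pics/fin.png',np.hstack([cv2.resize(a[150:220,215:335],(480,280)),b[104:,192:]]) if 0 else np.vstack([cv2.resize(a[150:220,215:335],(512,298)),b[100:384]]))
E
```

```text
time_s: 13.77
position: [0.5648, -0.13, 0.1093]
tool_rot: [[-0.991, 0.136, -0.002], [0.136, 0.991, 0.001], [0.003, 0.001, -1.0]]
ft_force: [8.7, -0.3, -27.3]
grip_width: 0.0237
gripper_force: 80.9
[241.6, 180.62] 42 [234, 172, 15, 14] [0.59088827 0.04635911] [0.58425856 0.04445186]
```

View pics/fin.png

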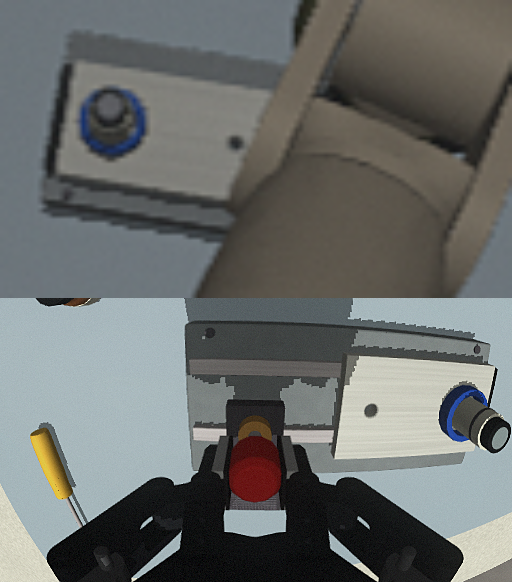

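The carriage sits against the black stop at the +y end, with the barrel upright in the nest and the plunger up. I'll check that it has stopped moving, then hand in.

```bash
python3 - <<'E'
from h import *
g=lambda:cv2.cvtColor(optics.get_image('wrist'),cv2.COLOR_RGB2HSV)
def ctr():
    a=g();c=optics.calibration('wrist');m=(a[...,0]>100)&(a[...,0]<135)&(a[...,1]>120);b=max(blobs(m,60),key=lambda t:t[1]);return b
print(ctr())
E
python3 -m jog '[{"linear":[0,0,0],"roll":0},{"linear":[0,0,0],"roll":0},{"linear":[0,0,0],"roll":0},{"linear":[0,0,0],"roll":0},{"linear":[0,0,0],"roll":0},{"linear":[0,0,0],"roll":0},{"linear":[0,0,0],"roll":0},{"linear":[0,0,0],"roll":0},{"linear":[0,0,0],"roll":0},{"linear":[0,0,0],"roll":0},{"linear":[0,0,0],"roll":0},{"linear":[0,0,0],"roll":0}]' | head -2; python3 - <<'E'
from h import *
a=cv2.cvtColor(optics.get_image('wrist'),cv2.COLOR_RGB2HSV);c=optics.calibration('wrist')
m=(a[...,0]>100)&(a[...,0]<135)&(a[...,1]>120);print(max(blobs(m,60),key=lambda t:t[1]))
for t in(.080,.086,.090):
    e=np.array([.137,.991])*t+np.array([.578,-.0388])
    P=np.array([proj(c,(e[0]+.0245*np.cos(k),e[1]+.0245*np.sin(k),z),True) for k in np.linspace(0,6.28,60) for z in(.05,.064)])
    print(t,P.min(0).round(1),P.max(0).round(1))
E
```

```text
([458.18, 210.2], 918, [439, 187, 49, 57])
time_s: 14.92
position: [0.5648, -0.13, 0.1093]
([458.17, 210.3], 922, [439, 187, 49, 57])
0.08 [430.6 183.4] [482.6 243. ]
0.086 [436.1 183.5] [487.1 242.6]
0.09 [439.7 183.6] [490.  242.2]
```

The left edge at column 439 gives about 0.0895 m of travel, and it isn't moving. Handing in.

```bash
python3 -c "
from rig import env
print(env.close_job())"
```

```text
the job is handed in; nothing more can be done
None
```

The job is handed in (no verdict came back): the barrel is upright in the nest at the far stop (about 89.5 mm of travel), and the gripper still holds the knob with the plunger up against its stop.

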